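# Open the lubricator's sprung filler cap

## Task

The small blue lubricator tank is to be topped up. Take the little red pack off its yellow filler cap and stand it upright on the bench, then push the cap down against its spring, no harder than that takes, twist it past its catch to where it springs free, lift it off and stand it, right way up, in the steel parts tray. Do not knock over the red oil bottle.

Things in the scene. Friction and masses are not known exactly. Their poses are not given: they have to be found in the camera images.
- tank: Blue lubricator tank with a steel foot, 116 x 96 mm, flat top 70 mm above the bench, fixed. Origin at the centre of its underside; its amber sight glass faces its -x, z up. A steel bezel ring (72 mm outside diameter, 20 mm high) round the filler stands in the middle of its top.
- tank_filler (a point): Centre of the filler's mouth, level with the bezel's upper face, 90 mm above the bench; z up. The bezel is the cap's hard seat: more than 40 N on it is too much. Inside, out of sight, are three slots 120 degrees apart, each between two catches. Not pushed down, the cap turns easily until a catch blocks it; pushed down 5 mm (12 N) it passes; 37 degrees on it stands at the slots.
- cap_grip (a point): Centre of the yellow cap's hexagonal grip: 36 mm across flats, 26 mm high; two flats face its +y and -y, the others every 60 degrees; z up. Below it a flange, 68 mm in diameter, 5 mm thick, its upper face 13 mm below this point (fingertips can bear on it). Cap 0.12 kg. Locked, this point is 25.5 mm above tank_filler and the flange 7.5 mm above the bezel.
- cap_foot (a point): Foot of the cap's 38 mm stem, 37 mm below cap_grip, with three lugs to 26 mm from the axis. A spring lifts it with 7 N, plus 1 N per mm pushed; after 7.5 mm (15 N) the flange meets the bezel. The turn to the slots, 40 to 80 degrees either way, follows from no yaw given here: feel for catch or slots. At the slots (within 6 degrees), let up, it springs up 6 mm and lifts off; elsewhere it is captive.
- pack_mid (a point): Centre of a red upright pack, 22 mm (its x) x 28 mm (its y) x 45 mm (its z, up), about 50 g, that stands loose on top of the cap's grip. The bench to the right of and between tank and tray, about x = 0.56, y = -0.38, is free to stand it on.
- tray_in (a point): Centre of the inner floor of the steel parts tray, fixed, 2 to 3 mm above the bench; tray 120 mm (its x) x 110 mm (its y) outside, walls 3 mm thick and 18 mm high. A cap standing in it has cap_grip 37 mm above this point, and its flange just above the walls.
- oiler_mid (a point): Centre of the red oil bottle with a spout, 42 mm in diameter, 135 mm high, standing loose on the bench behind the green foam mat; z up along the bottle.
Things that resemble listed ones, but are neither listed nor needed, are in the scene too. Of the things that look like the part that bears pack_mid, the smaller one is meant. What is shaped like the part that bears cap_grip but pink is not meant.

How it is judged:
By the outcome, as a careful person would: the job done as asked, in the order asked, and still so for the second after the job is handed in, with the robot touching nothing.
It also fails if it takes over 72 s, if anything falls off the work surface, if the arm or the gripper's body presses on something with over 40 N, if the wrist force passes 120 N, or if a joint passes its speed limit or range.

## Robot

A 6-joint arm with a two-finger parallel gripper is mounted at the origin on a cart in front of the work surface, level with it; the furniture and walls round the work are solid. World frame = base frame: x ahead of the robot, y to its left, z up, the work surface at z = 0. Lengths are in m, angles in rad, forces in N, time in s.
With the tool pointing down it reaches from about 0.375 to 0.975 m from the base axis. Payload 3.8 kg.
Tool frame: the origin (TCP) lies at the centre of the arm's flange, where the gripper is bolted on; the fingertips stand 166 mm ahead of it and the grasp point (between the pads) lies 147 mm ahead of it; y points along the fingers, x is the direction in which the jaws open and shut, and the axes are right-handed (so a half turn about y gives the same grasp; the last joint's range is limited). The gripper opens to 88 mm and grips with 3 to 60 N. Pads are 18 mm wide; open, the fingers measure 123 mm over their backs; the gripper's body (75 mm by 187 mm) begins 45 mm behind the grasp point.
Start: joints at [1.311, 0.264, 1.604, -0, 1.274, -0.037], TCP at [0.149, 0.658, 0.405] pointing down, gripper open.
Joint ranges: [-2.63, 2.63], [-0.94, 2.18], [0.31, 2.57], [-1.31, 4.45], [0, 2.66], [-2.55, 2.55]. Speed limits (rad/s): [2.57, 2.57, 3.14, 3.14, 3.14, 3.14].

## Interface

Orientations are given as [roll, pitch, yaw] about the fixed x, y, z axes, in that order (R = Rz(yaw) Ry(pitch) Rx(roll)).
In Python, from workcell import arm gives the robot as it stands.
- The arm moves only by the shell command python3 -m inch 'ROWS'. ROWS is JSON, a list of rows, each an object of numbers: "fingers": the closure, from 0 (fully open) to 1 (shut); "x", "y", "z": the shift along the tool's x, y, z in cm; "spin": the turn about the tool's y in units of 5 degrees (1.0 is 5 degrees). In form: [{"fingers": .., "x": .., "y": .., "z": .., "spin": ..}, ...]. A call has exactly 10 rows; each row shifts and turns the commanded pose from where the row before left it, along the tool's axes as they then stand; what a row does not reach is not made up. A row lasts 1/8 s, in which the tool goes at most 62.5 mm and 10.7 degrees, less where a joint would pass 70% of its speed; a pose out of reach is approached as far as the arm can. A call is refused whole if a number of a shift passes 6.25 or a number of a turn 1, either way. A call with a gripper value outside its range is refused whole. The fingers move at their own pace and stop on an object; the grip force is fixed at half the most. Time passes only in rows, so rows that do not move let the fingers close, or fill a call up. It gives the time, the measured TCP pose, the force and the opening at its end, in the units of the state.
- arm.get_obs(): the state, without advancing time (a new reading comes with each control period).
- arm.get_image(name): name is "side" or "top" or "wrist"; returns the picture (384x512x3 uint8, red, green, blue); there is no depth.
- arm.camera_model(name): a dict with "camera_matrix" (3x3 intrinsics, pixels), "xyz" and "rotation" of the camera in the world. Camera axes: x right, y down, z forward; pixel columns grow to the right and rows downward; lengths in m; the calibration is good to about 2 mm. The wrist camera is an equidistant fisheye: a pixel r from the principal point sees the ray r / f radians off the axis. A picture is of the moment at which its call begins: read the wrist's pose just before it. camera_model takes no time and is no camera call; for the wrist camera it gives the pose at the moment of the call.
- arm.job_done(): hands the job in, once; it reports no verdict.
Trained networks look in the newest picture that a camera, given by its name, has taken for a name from the list of things; names that differ only in an ending like _2 or _b are one class to them, and where a whole thing is asked for, a point or a joint stands for the part that bears it (a point fixed in the world has none). Each returns a list of dicts, best first, with "confidence" (0 to 1); they miss things now and then, are a little off and sometimes report something else, mostly with a low value. They report only what shows in the picture. A call takes as long as a camera call. They do not tell look-alikes from the thing itself.
- arm.spot_in(target, camera): "at" ([x, y, z] in m, in the coordinates of the camera as it stood for that picture, good to about 4 mm: the middle of the surface that is visible of it).
- arm.outline_of(target, camera): "region" (384x512 bool, what is visible of it).
The state is a dict: "clock": time; "qpos": joint angles; "dq": joint speeds; "tau": joint torques, N m; "tcp_pos": TCP position; "tool_rot": TCP orientation; "contact_force": force on the tool from outside, world axes, zero at the start; "torque": the same for the moment, N m; "opening": finger opening in m.
Only numpy, scipy, OpenCV 4.12 (cv2) and the standard library are available. Lean on these libraries where they do the work, as an engineer would, in place of code of your own. Each camera call takes 0.05 s, during which the arm holds its last target.

## Working session

There is one attempt and no reset: what is moved stays moved. The work goes in short steps, Python scripts to look and compute and a shell command to move; the robot and the scene stay as the last step left them, time stands still between calls to the robot, and variables do not carry over. Pictures are saved under pics/ and viewed, and the job is handed in when it is done.

```bash
ls; mkdir -p pics; python3 - <<'E'
from workcell import arm
import cv2
o=arm.get_obs(); print({k:o[k] for k in ("clock","tcp_pos","tool_rot","contact_force","opening")})
for n in("side","top","wrist"):
    m=arm.camera_model(n);print(n,m)
    im=arm.get_image(n);cv2.imwrite(f"pics/a_{n}.png",cv2.cvtColor(im,cv2.COLOR_RGB2BGR))
print(arm.get_obs()["clock"])
E
```

```text
pics
{'clock': 0.0, 'tcp_pos': array([0.14907253, 0.6579897 , 0.40341329]), 'tool_rot': array([-1.57074272,  0.00220312,  1.34803087]), 'contact_force': array([-0.03186398,  0.10083983, -0.34363569]), 'opening': 0.08819645411650512}
side {'camera_matrix': array([[471.4129719 ,   0.        , 257.25427487],
       [  0.        , 471.4129719 , 192.65655207],
       [  0.        ,   0.        ,   1.        ]]), 'xyz': array([ 0.51629797, -1.2804402 ,  0.65777237]), 'rotation': array([-2.03087868e+00, -1.27164476e-04,  1.92820969e-02])}
top {'camera_matrix': array([[350.99130499,   0.        , 254.7764674 ],
       [  0.        , 350.99130499, 189.36610422],
       [  0.        ,   0.        ,   1.        ]]), 'xyz': array([ 0.33951719, -0.1775886 ,  0.96641705]), 'rotation': array([-2.96527184,  0.00338649, -1.58993416])}
wrist {'camera_matrix': array([[297.31863964,   0.        , 254.50040537],
       [  0.        , 297.31863964, 195.08795648],
       [  0.        ,   0.        ,   1.        ]]), 'xyz': array([0.08144028, 0.67370527, 0.38360074]), 'rotation': array([2.86684832e+00, 2.24697023e-03, 1.34762363e+00])}
0.15
```

View pics/a_side.png

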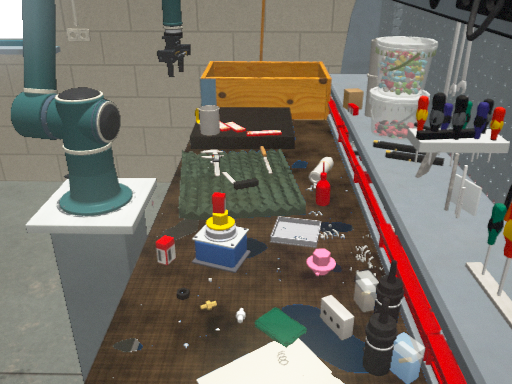

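View pics/a_top.png

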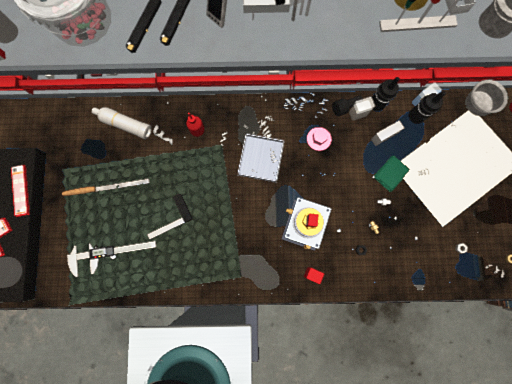

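View pics/a_wrist.png

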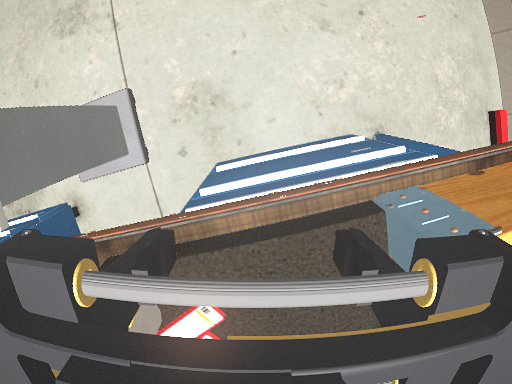

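```bash
cat > h.py <<'E'
from workcell import arm
import cv2, numpy as np
from scipy.spatial.transform import Rotation as Rn
def cam(n):
    m=arm.camera_model(n);return np.array(m["camera_matrix"]),np.array(m["xyz"]),Rn.from_euler("xyz",m["rotation"]).as_matrix()
def ray(n,u,v,z,c=None):
    K,t,R=c or cam(n)
    d=np.array([(u-K[0,2])/K[0,0],(v-K[1,2])/K[1,1],1.])
    if n=="wrist":
        r=np.hypot(d[0],d[1]);d=np.array([d[0]/r*np.sin(r),d[1]/r*np.sin(r),np.cos(r)])
    d=R@d;return t+d*(z-t[2])/d[2]
def proj(n,p,c=None):
    K,t,R=c or cam(n);q=R.T@(np.array(p)-t)
    if n=="wrist":
        th=np.arctan2(np.hypot(q[0],q[1]),q[2]);s=th/np.hypot(q[0],q[1]);return K[0,0]*q[0]*s+K[0,2],K[1,1]*q[1]*s+K[1,2]
    return K[0,0]*q[0]/q[2]+K[0,2],K[1,1]*q[1]/q[2]+K[1,2]
def save(n,name,crop=None,s=1):
    im=cv2.cvtColor(arm.get_image(n),cv2.COLOR_RGB2BGR)
    raw=im.copy()
    if crop: im=im[crop[1]:crop[3],crop[0]:crop[2]]
    if s!=1: im=cv2.resize(im,None,fx=s,fy=s,interpolation=cv2.INTER_CUBIC)
    cv2.imwrite("pics/"+name+".png",im);return raw
def st():
    o=arm.get_obs();print(round(o["clock"],3),"tcp",np.round(o["tcp_pos"],4),"rot",np.round(o["tool_rot"],4),"F",np.round(o["contact_force"],1),"T",np.round(o["torque"],2),"open",round(o["opening"],4),"q",np.round(o["qpos"],3));return o
E
python3 - <<'E'
from h import *
a=save("top","b_top",(260,180,360,300),5)
for t in("tank","cap_grip","pack_mid","tray_in","oiler_mid"):
    for d in arm.spot_in(t,"top")[:3]:
        K,x,R=cam("top"); print(t,round(d["confidence"],2),np.round(x+R@np.array(d["at"]),3))
b=save("side","b_side",(130,180,350,290),3.5)
for t in("tank","cap_grip","pack_mid","tray_in"):
    for d in arm.spot_in(t,"side")[:3]:
        K,x,R=cam("side"); print(t,round(d["confidence"],2),np.round(x+R@np.array(d["at"]),3))
st()
E
```

```text
tank 0.92 [ 0.397 -0.29   0.071]
cap_grip 0.97 [ 0.64  -0.359  0.022]
cap_grip 0.82 [ 0.407 -0.305  0.104]
cap_grip 0.75 [ 0.675 -0.018  0.067]
pack_mid 0.68 [ 0.404 -0.303  0.175]
pack_mid 0.54 [ 0.284 -0.317  0.061]
tray_in 0.55 [ 0.602 -0.192  0.003]
oiler_mid 0.72 [ 0.678 -0.018  0.068]
tank 0.89 [ 0.414 -0.348  0.047]
tank 0.58 [ 0.41  -0.318  0.157]
cap_grip 0.84 [ 0.647 -0.377  0.023]
pack_mid 0.72 [ 0.405 -0.317  0.158]
pack_mid 0.69 [ 0.279 -0.339  0.04 ]
pack_mid 0.27 [ 0.412 -0.329  0.101]
tray_in 0.8 [ 0.598 -0.187  0.007]
0.7 tcp [0.1492 0.6583 0.4048] rot [-1.5708e+00 -1.0000e-04  1.3480e+00] F [-0.1 -0.3  0.2] T [ 0.04 -0.02  0.01] open 0.0886 q [ 1.311  0.264  1.604  0.     1.274 -0.037]
```

View pics/b_top.png

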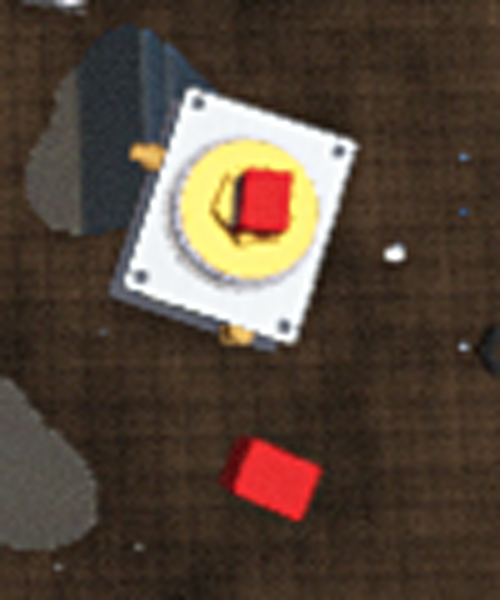

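View pics/b_side.png

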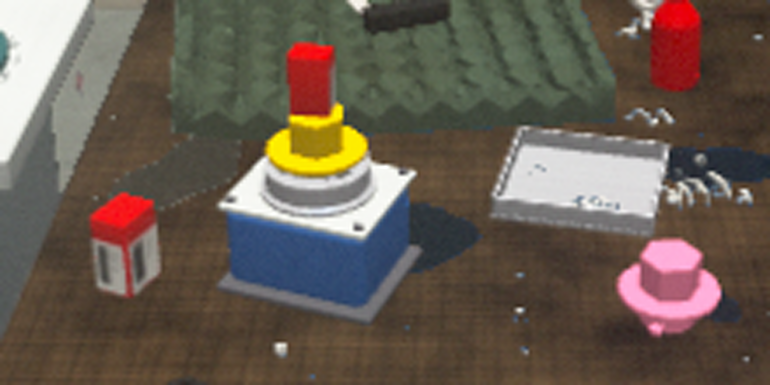

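The pack I want is the small plain red one on top of the yellow cap, at side (219,202) and top (313,220). The red and white pack on the bench, at side (166,250) and top (314,276), is larger and isn't on the cap, so it's the decoy. The cap meant is the yellow one, not the pink one at side (320,262). The enlarged crops confirm all of this. Next I'll plan the approach.

```bash
cat >> h.py <<'E'
def plan(x,y,z,yaw,N,frm=None):
    o=arm.get_obs(); p=np.array(o["tcp_pos"]);w=o["tool_rot"][2]
    if frm is not None: p=np.array(frm[:3]);w=frm[3]
    s=(w-yaw)/N
    M=np.zeros((2,2))
    for k in range(N):
        a=w-k*s; M+=np.array([[np.cos(a),-np.sin(a)],[np.sin(a),np.cos(a)]])
    d=np.linalg.solve(M,np.array([x-p[0],y-p[1]]))*100
    print("rows",N,"x %.3f y %.3f z %.3f spin %.3f (norm %.2f)"%(d[0],-(z-p[2])*100/N,d[1],np.degrees(s)/5,np.hypot(*d)))
E
python3 - <<'E'
from h import *
plan(.46,.25,.40,1.348-np.radians(50),10)
plan(.43,-.28,.40,1.348-np.radians(100),10,[.46,.25,.40,1.348-np.radians(50)])
E
```

```text
rows 10 x -1.589 y 0.048 z -5.053 spin 1.000 (norm 5.30)
rows 10 x -0.760 y -0.000 z -5.426 spin 1.000 (norm 5.48)
```

```bash
python3 -m inch '[{"x":-1.59,"z":-5.05,"spin":1},{"x":-1.59,"z":-5.05,"spin":1},{"x":-1.59,"z":-5.05,"spin":1},{"x":-1.59,"z":-5.05,"spin":1},{"x":-1.59,"z":-5.05,"spin":1},{"x":-1.59,"z":-5.05,"spin":1},{"x":-1.59,"z":-5.05,"spin":1},{"x":-1.59,"z":-5.05,"spin":1},{"x":-1.59,"z":-5.05,"spin":1},{"x":-1.59,"z":-5.05,"spin":1}]'
```

```text
$[0]: bad value
```

```bash
python3 -m inch '[{"fingers":0,"x":-1.59,"y":0,"z":-5.05,"spin":1},{"fingers":0,"x":-1.59,"y":0,"z":-5.05,"spin":1},{"fingers":0,"x":-1.59,"y":0,"z":-5.05,"spin":1},{"fingers":0,"x":-1.59,"y":0,"z":-5.05,"spin":1},{"fingers":0,"x":-1.59,"y":0,"z":-5.05,"spin":1},{"fingers":0,"x":-1.59,"y":0,"z":-5.05,"spin":1},{"fingers":0,"x":-1.59,"y":0,"z":-5.05,"spin":1},{"fingers":0,"x":-1.59,"y":0,"z":-5.05,"spin":1},{"fingers":0,"x":-1.59,"y":0,"z":-5.05,"spin":1},{"fingers":0,"x":-1.59,"y":0,"z":-5.05,"spin":1}]'; python3 -c "
from h import *
st();plan(.43,-.28,.40,1.348-np.radians(100),10)"
```

```text
clock: 1.95
tcp_pos: [0.4602, 0.2484, 0.405]
tool_rot: [-1.571, -0.001, 0.473]
contact_force: [0.9, 0.4, -0.3]
opening: 0.0884
1.95 tcp [0.4602 0.2484 0.405 ] rot [-1.571e+00 -9.000e-04  4.725e-01] F [ 0.9  0.4 -0.3] T [-0.06  0.03  0.03] open 0.0884 q [ 0.447 -0.026  1.926 -0.     1.241 -0.025]
rows 10 x -0.753 y 0.050 z -5.410 spin 0.997 (norm 5.46)
```

```bash
python3 -m inch '[{"fingers":0,"x":-0.75,"y":0,"z":-5.4,"spin":1},{"fingers":0,"x":-0.75,"y":0,"z":-5.4,"spin":1},{"fingers":0,"x":-0.75,"y":0,"z":-5.4,"spin":1},{"fingers":0,"x":-0.75,"y":0,"z":-5.4,"spin":1},{"fingers":0,"x":-0.75,"y":0,"z":-5.4,"spin":1},{"fingers":0,"x":-0.75,"y":0,"z":-5.4,"spin":1},{"fingers":0,"x":-0.75,"y":0,"z":-5.4,"spin":1},{"fingers":0,"x":-0.75,"y":0,"z":-5.4,"spin":1},{"fingers":0,"x":-0.75,"y":0,"z":-5.4,"spin":1},{"fingers":0,"x":-0.75,"y":0,"z":-5.4,"spin":1}]'; python3 -c "
from h import *
st()
print(arm.camera_model('wrist'))
save('wrist','c_wrist')"
```

```text
clock: 3.2
tcp_pos: [0.4297, -0.279, 0.4051]
tool_rot: [-1.571, -0.001, -0.4]
contact_force: [-0.5, 0.1, 1.0]
opening: 0.0881
3.2 tcp [ 0.4297 -0.279   0.4051] rot [-1.5709e+00 -1.0000e-03 -4.0030e-01] F [-0.5  0.1  1. ] T [-0.12  0.11 -0.01] open 0.0881 q [-0.625 -0.047  1.946  0.     1.241 -0.224]
{'camera_matrix': array([[297.31863964,   0.        , 254.50040537],
       [  0.        , 297.31863964, 195.08795648],
       [  0.        ,   0.        ,   1.        ]]), 'xyz': array([ 0.45709535, -0.21462374,  0.38513334]), 'rotation': array([ 2.86698051e+00, -1.61080417e-03, -4.00610565e-01])}
```

View pics/c_wrist.png

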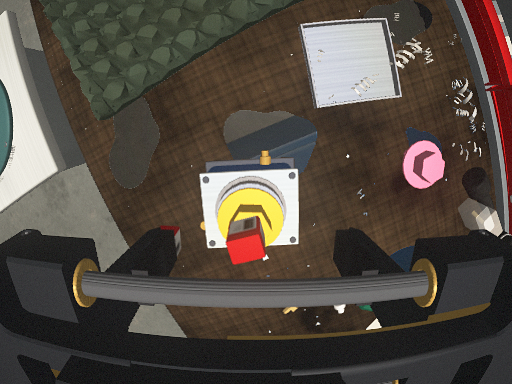

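```bash
cat >> h.py <<'E'
def ortho(raw,n,z,cx,cy,half=.07,N=380,c=None):
    # image: right=+x, up=+y
    c=c or cam(n);mx=np.zeros((N,N),np.float32);my=mx.copy()
    g=np.linspace(-half,half,N)
    for i in range(N):
        for j in range(N):
            mx[i,j],my[i,j]=proj(n,(cx+g[j],cy-g[i],z),c)
    out=cv2.remap(raw,mx,my,cv2.INTER_CUBIC)
    for k in range(-6,7):
        q=int((k*.01+half)/(2*half)*N); L=6 if k%5 else 14
        cv2.line(out,(q,0),(q,L),(255,0,255),1);cv2.line(out,(0,N-q),(L,N-q),(255,0,255),1)
    return out
E
python3 - <<'E'
from h import *
raw=cv2.imread("pics/c_wrist.png")
A=ortho(raw,"wrist",.1735,.41,-.31);B=ortho(raw,"wrist",.1025,.41,-.31)
cv2.imwrite("pics/d1.png",np.hstack([A,B]))
top=cv2.imread("pics/a_top.png")
A=ortho(top,"top",.1735,.41,-.31);B=ortho(top,"top",.1025,.41,-.31)
cv2.imwrite("pics/d2.png",np.hstack([A,B]))
E
```

```text
(no output)
```

View pics/d1.png

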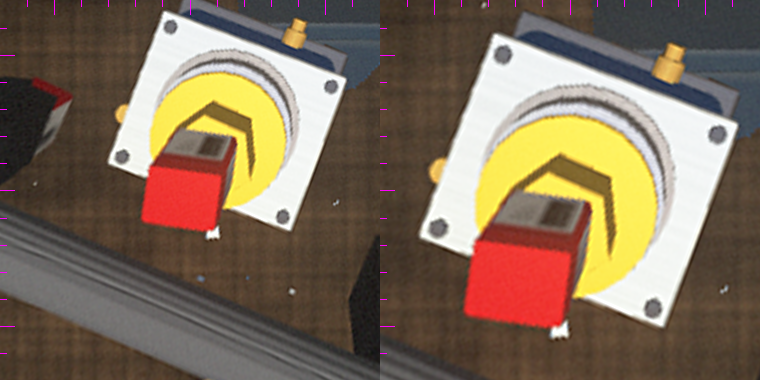

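View pics/d2.png

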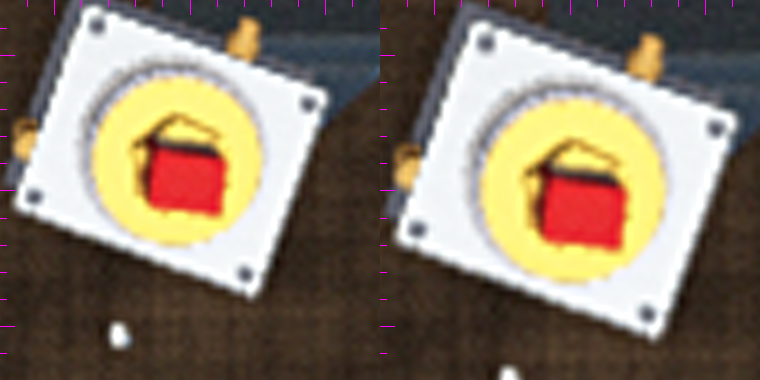

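```bash
python3 - <<'E'
from h import *
plan(.409,-.3105,.405,np.radians(-99.5),16)
E
```

```text
rows 16 x 0.092 y 0.000 z -0.200 spin 0.953 (norm 0.22)
```

```bash
python3 -m inch '[{"fingers":0,"x":0.09,"y":0,"z":-0.2,"spin":0.95},{"fingers":0,"x":0.09,"y":0,"z":-0.2,"spin":0.95},{"fingers":0,"x":0.09,"y":0,"z":-0.2,"spin":0.95},{"fingers":0,"x":0.09,"y":0,"z":-0.2,"spin":0.95},{"fingers":0,"x":0.09,"y":0,"z":-0.2,"spin":0.95},{"fingers":0,"x":0.09,"y":0,"z":-0.2,"spin":0.95},{"fingers":0,"x":0.09,"y":0,"z":-0.2,"spin":0.95},{"fingers":0,"x":0.09,"y":0,"z":-0.2,"spin":0.95},{"fingers":0,"x":0.09,"y":0,"z":-0.2,"spin":0.95},{"fingers":0,"x":0.09,"y":0,"z":-0.2,"spin":0.95}]'
python3 -m inch '[{"fingers":0,"x":0.09,"y":0,"z":-0.2,"spin":0.95},{"fingers":0,"x":0.09,"y":0,"z":-0.2,"spin":0.95},{"fingers":0,"x":0.09,"y":0,"z":-0.2,"spin":0.95},{"fingers":0,"x":0.09,"y":0,"z":-0.2,"spin":0.95},{"fingers":0,"x":0.09,"y":0,"z":-0.2,"spin":0.95},{"fingers":0,"x":0.09,"y":0,"z":-0.2,"spin":0.95},{"fingers":0,"x":0,"y":1.5,"z":0,"spin":0},{"fingers":0,"x":0,"y":1.5,"z":0,"spin":0},{"fingers":0,"x":0,"y":1.5,"z":0,"spin":0},{"fingers":0,"x":0,"y":0,"z":0,"spin":0}]'
python3 -c "
from h import *
st()
c=cam('wrist')
raw=save('wrist','e_wrist')
A=ortho(raw,'wrist',.1735,.41,-.31,c=c);B=ortho(raw,'wrist',.1025,.41,-.31,c=c)
cv2.imwrite('pics/e1.png',np.hstack([A,B]))"
```

```text
clock: 4.5
tcp_pos: [0.4233, -0.2972, 0.4049]
tool_rot: [-1.571, -0.0, -1.229]
contact_force: [-0.3, 0.6, 0.3]
opening: 0.0883
clock: 5.75
tcp_pos: [0.4115, -0.3037, 0.3572]
tool_rot: [-1.575, 0.002, -1.723]
contact_force: [-0.9, -0.2, 0.5]
opening: 0.0881
5.75 tcp [ 0.4115 -0.3037  0.3572] rot [-1.5746  0.0023 -1.7233] F [-0.9 -0.2  0.5] T [0.01 0.14 0.01] open 0.0881 q [-0.685 -0.009  2.     0.     1.155  1.039]
```

View pics/e_wrist.png

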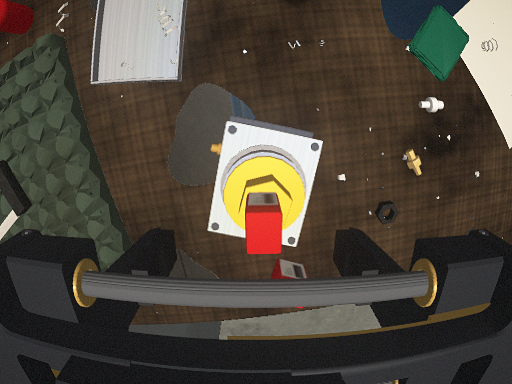

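View pics/e1.png

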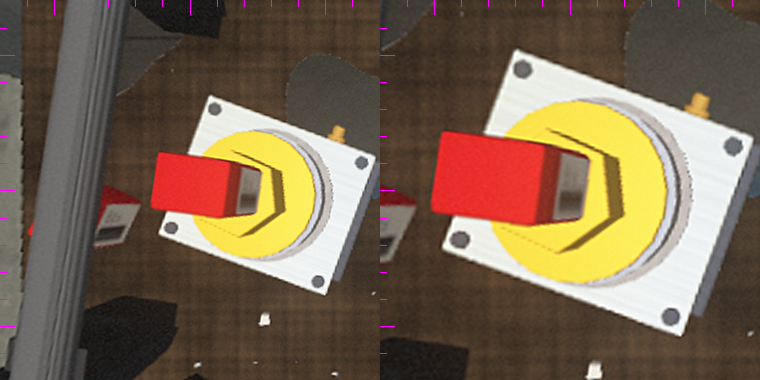

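```bash
python3 -m inch '[{"fingers":0,"x":0.25,"y":0,"z":0,"spin":0},{"fingers":0,"x":0.25,"y":0,"z":0,"spin":0},{"fingers":0,"x":0,"y":1.4,"z":0,"spin":0},{"fingers":0,"x":0,"y":1.4,"z":0,"spin":0},{"fingers":0,"x":0,"y":1.4,"z":0,"spin":0},{"fingers":0,"x":0,"y":1.4,"z":0,"spin":0},{"fingers":0,"x":0,"y":0,"z":0,"spin":0},{"fingers":0,"x":0,"y":0,"z":0,"spin":0},{"fingers":0,"x":0,"y":0,"z":0,"spin":0},{"fingers":0,"x":0,"y":0,"z":0,"spin":0}]'
python3 -c "
from h import *
st()
save('wrist','f_wrist');save('side','f_side',(130,120,350,290),3.5)"
```

```text
clock: 7.05
tcp_pos: [0.4116, -0.3094, 0.3044]
tool_rot: [-1.57, -0.001, -1.724]
contact_force: [0.3, 0.2, -0.8]
opening: 0.0883
7.05 tcp [ 0.4116 -0.3094  0.3044] rot [-1.5698e+00 -6.0000e-04 -1.7238e+00] F [ 0.3  0.2 -0.8] T [-0.01  0.16  0.02] open 0.0883 q [-0.693  0.048  2.047  0.     1.045  1.031]
```

View pics/f_wrist.png

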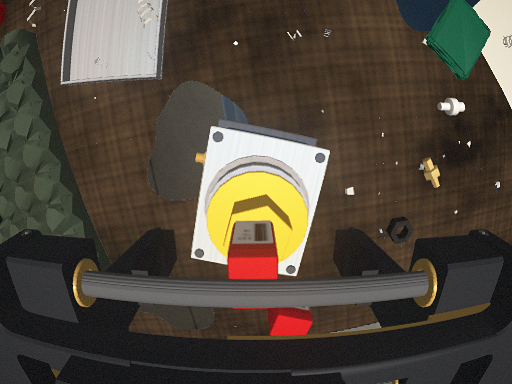

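View pics/f_side.png

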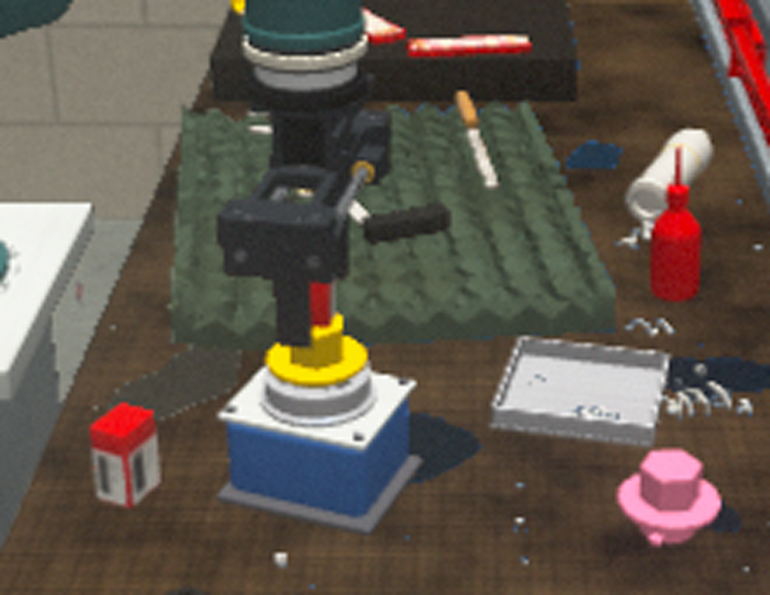

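```bash
python3 - <<'E'
from h import *
def crop(p):
    u,v=proj("side",p);return (round((u-130)*3.5),round((v-120)*3.5))
for x in(.40,.41,.42):print(x,crop((x,-.322,.1735)),crop((x,-.322,.1285)), "fing",crop((x,-.36,.14)), "cap",crop((x,-.3115,.1025)))
E
```

```text
0.4 (295, 266) (298, 326) fing (291, 339) cap (301, 352)
0.41 (311, 266) (313, 326) fing (307, 339) cap (316, 353)
0.42 (326, 266) (328, 326) fing (323, 339) cap (331, 353)
```

```bash
python3 -c "
from h import *
r=save('side','g_side',(190,170,250,240),8)"
```

```text
(no output)
```

View pics/g_side.png

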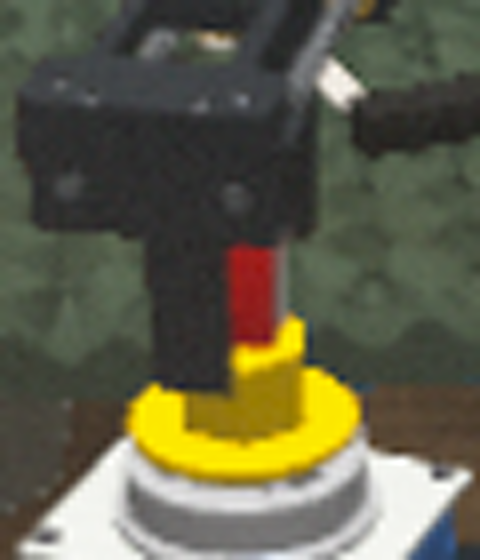

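```bash
python3 -m inch '[{"fingers":1,"x":0,"y":0.2,"z":-0.1,"spin":0},{"fingers":1,"x":0,"y":0,"z":0,"spin":0},{"fingers":1,"x":0,"y":0,"z":0,"spin":0},{"fingers":1,"x":0,"y":0,"z":0,"spin":0},{"fingers":1,"x":0,"y":0,"z":0,"spin":0},{"fingers":1,"x":0,"y":0,"z":0,"spin":0},{"fingers":1,"x":0,"y":0,"z":0,"spin":0},{"fingers":1,"x":0,"y":0,"z":0,"spin":0},{"fingers":1,"x":0,"y":-0.5,"z":0,"spin":0},{"fingers":1,"x":0,"y":-1,"z":0,"spin":0}]'
python3 -c "
from h import *
st()
plan(.53,-.395,.40,np.radians(-98.7),5)
plan(.54,-.39,.40,np.radians(-98.7),5)
save('wrist','h_wrist')"
```

```text
clock: 8.45
tcp_pos: [0.4102, -0.309, 0.3168]
tool_rot: [-1.572, 0.001, -1.724]
contact_force: [0.7, 0.2, 0.2]
opening: 0.0219
8.45 tcp [ 0.4102 -0.309   0.3168] rot [-1.5718e+00  6.0000e-04 -1.7238e+00] F [0.7 0.2 0.2] T [-0.04  0.15 -0.04] open 0.0219 q [-0.694  0.033  2.038 -0.     1.072  1.03 ]
rows 5 x 1.336 y -1.665 z 2.629 spin -0.003 (norm 2.95)
rows 5 x 1.207 y -1.665 z 2.812 spin -0.003 (norm 3.06)
```

View pics/h_wrist.png

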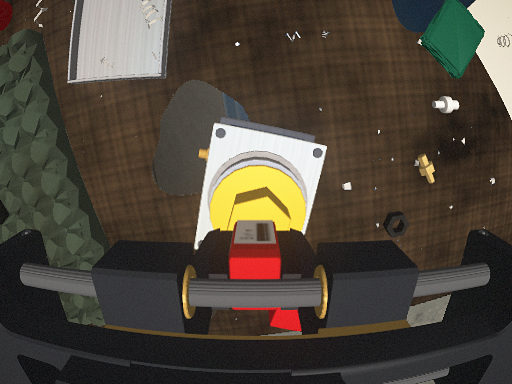

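```bash
python3 -m inch '[{"fingers":1,"x":0,"y":-2.5,"z":0,"spin":0},{"fingers":1,"x":0,"y":-2.5,"z":0,"spin":0},{"fingers":1,"x":1.2,"y":0,"z":2.8,"spin":0},{"fingers":1,"x":1.2,"y":0,"z":2.8,"spin":0},{"fingers":1,"x":1.2,"y":0,"z":2.8,"spin":0},{"fingers":1,"x":1.2,"y":0,"z":2.8,"spin":0},{"fingers":1,"x":1.2,"y":0,"z":2.8,"spin":0},{"fingers":1,"x":0,"y":3,"z":0,"spin":0},{"fingers":1,"x":0,"y":4,"z":0,"spin":0},{"fingers":1,"x":0,"y":4,"z":0,"spin":0}]'
python3 -c "
from h import *
st()
save('side','i_side',(180,150,370,300),4)"
```

```text
clock: 9.75
tcp_pos: [0.54, -0.39, 0.2564]
tool_rot: [-1.569, -0.001, -1.724]
contact_force: [0.1, 0.2, -0.5]
opening: 0.0214
9.75 tcp [ 0.54   -0.39    0.2564] rot [-1.5694e+00 -8.0000e-04 -1.7237e+00] F [ 0.1  0.2 -0.5] T [-0.01  0.18 -0.02] open 0.0214 q [-0.663  0.368  1.756 -0.     1.016  1.061]
```

View pics/i_side.png

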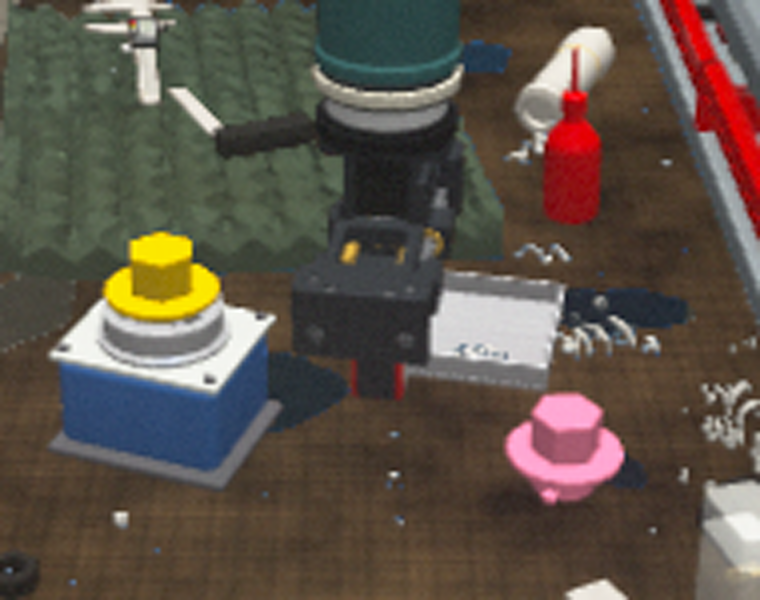

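```bash
python3 -m inch '[{"fingers":1,"x":0,"y":2,"z":0,"spin":0},{"fingers":1,"x":0,"y":2,"z":0,"spin":0},{"fingers":1,"x":0,"y":2,"z":0,"spin":0},{"fingers":1,"x":0,"y":1,"z":0,"spin":0},{"fingers":1,"x":0,"y":0.7,"z":0,"spin":0},{"fingers":1,"x":0,"y":0.2,"z":0,"spin":0},{"fingers":1,"x":0,"y":0.1,"z":0,"spin":0},{"fingers":1,"x":0,"y":0,"z":0,"spin":0},{"fingers":1,"x":0,"y":0,"z":0,"spin":0},{"fingers":1,"x":0,"y":0,"z":0,"spin":0}]'
python3 -c "
from h import *
st()
save('side','j_side',(230,210,330,290),7)"
```

```text
clock: 11.05
tcp_pos: [0.5397, -0.3898, 0.177]
tool_rot: [-1.57, -0.0, -1.724]
contact_force: [0.6, 0.3, -0.8]
opening: 0.0217
11.05 tcp [ 0.5397 -0.3898  0.177 ] rot [-1.5704e+00 -3.0000e-04 -1.7238e+00] F [ 0.6  0.3 -0.8] T [ 0.01  0.15 -0.04] open 0.0217 q [-0.663  0.46   1.795 -0.     0.886  1.061]
```

View pics/j_side.png

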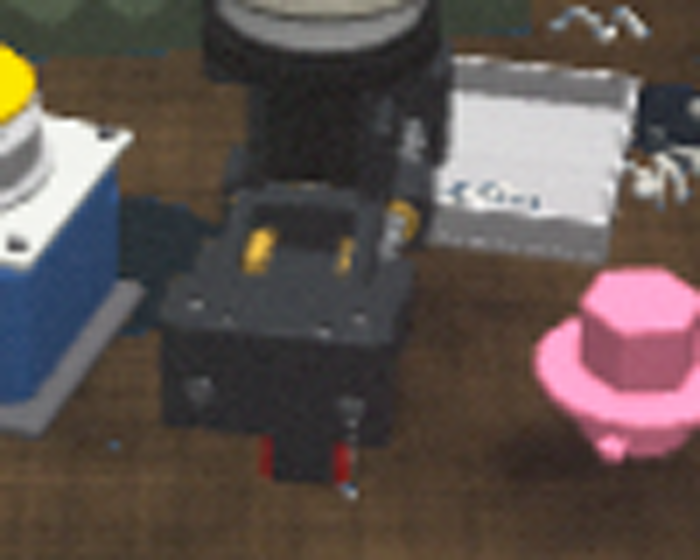

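```bash
python3 -m inch '[{"fingers":1,"x":0,"y":0.1,"z":0,"spin":0},{"fingers":1,"x":0,"y":0.1,"z":0,"spin":0},{"fingers":1,"x":0,"y":0.1,"z":0,"spin":0},{"fingers":1,"x":0,"y":0.05,"z":0,"spin":0},{"fingers":1,"x":0,"y":0,"z":0,"spin":0},{"fingers":1,"x":0,"y":0,"z":0,"spin":0},{"fingers":1,"x":0,"y":0,"z":0,"spin":0},{"fingers":1,"x":0,"y":0,"z":0,"spin":0},{"fingers":1,"x":0,"y":0,"z":0,"spin":0},{"fingers":1,"x":0,"y":0,"z":0,"spin":0}]'
```

```text
clock: 12.35
tcp_pos: [0.5396, -0.3898, 0.1732]
tool_rot: [-1.571, 0.0, -1.724]
contact_force: [-0.6, -0.4, 0.4]
opening: 0.0219
```

```bash
python3 -m inch '[{"fingers":1,"x":0,"y":0.05,"z":0,"spin":0},{"fingers":1,"x":0,"y":0.05,"z":0,"spin":0},{"fingers":1,"x":0,"y":0,"z":0,"spin":0},{"fingers":1,"x":0,"y":0,"z":0,"spin":0},{"fingers":1,"x":0,"y":0,"z":0,"spin":0},{"fingers":1,"x":0,"y":0,"z":0,"spin":0},{"fingers":1,"x":0,"y":0,"z":0,"spin":0},{"fingers":1,"x":0,"y":0,"z":0,"spin":0},{"fingers":1,"x":0,"y":0,"z":0,"spin":0},{"fingers":1,"x":0,"y":0,"z":0,"spin":0}]'
```

```text
clock: 13.6
tcp_pos: [0.5397, -0.3898, 0.1732]
tool_rot: [-1.571, 0.0, -1.724]
contact_force: [-2.4, 1.5, 6.5]
opening: 0.0219
```

Contact: about 6.5 N upward, so the pack is on the bench. Now I'll release it and rise.

```bash
python3 -m inch '[{"fingers":0.6,"x":0,"y":-0.05,"z":0,"spin":0},{"fingers":0.5,"x":0,"y":0,"z":0,"spin":0},{"fingers":0.3,"x":0,"y":0,"z":0,"spin":0},{"fingers":0.2,"x":0,"y":0,"z":0,"spin":0},{"fingers":0.2,"x":0,"y":0,"z":0,"spin":0},{"fingers":0.2,"x":0,"y":-1,"z":0,"spin":0},{"fingers":0.2,"x":0,"y":-3,"z":0,"spin":0},{"fingers":0,"x":0,"y":-5,"z":0,"spin":0},{"fingers":0,"x":0,"y":-5,"z":0,"spin":0},{"fingers":0,"x":0,"y":-5,"z":0,"spin":0}]'
python3 -c "
from h import *
st()
plan(.425,-.32,.36,np.radians(-56),9)
save('side','k_side',(180,150,370,300),4)
raw=save('top','k_top')
A=ortho(raw,'top',.1285,.41,-.31);B=ortho(raw,'top',.1025,.41,-.31)
cv2.imwrite('pics/k1.png',np.hstack([A,B]))"
```

```text
clock: 14.85
tcp_pos: [0.5395, -0.3896, 0.3652]
tool_rot: [-1.57, -0.0, -1.724]
contact_force: [1.0, -0.5, 0.7]
opening: 0.0883
14.85 tcp [ 0.5395 -0.3896  0.3652] rot [-1.5700e+00 -5.0000e-04 -1.7238e+00] F [ 1.  -0.5  0.7] T [-0.01  0.2   0.01] open 0.0883 q [-0.663  0.271  1.668 -0.     1.201  1.061]
rows 9 x -1.010 y 0.058 z -1.140 spin -0.950 (norm 1.52)
```

View pics/k_side.png

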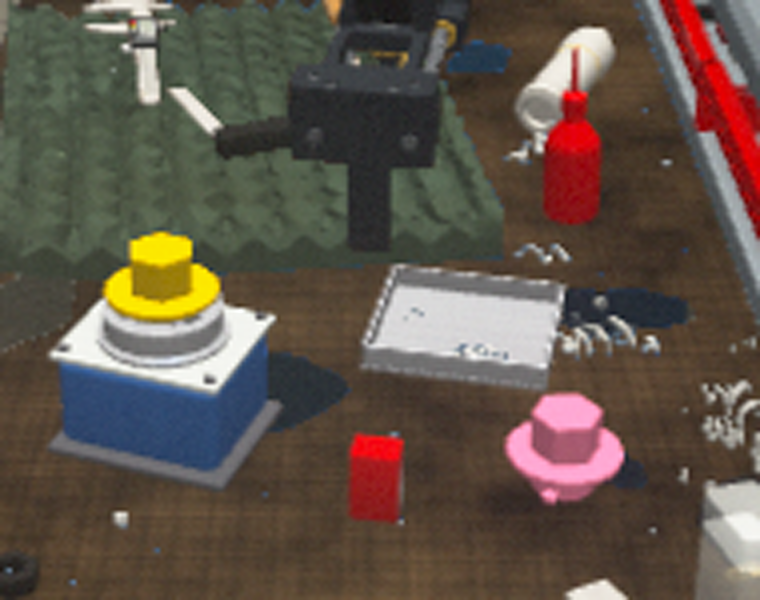

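View pics/k1.png

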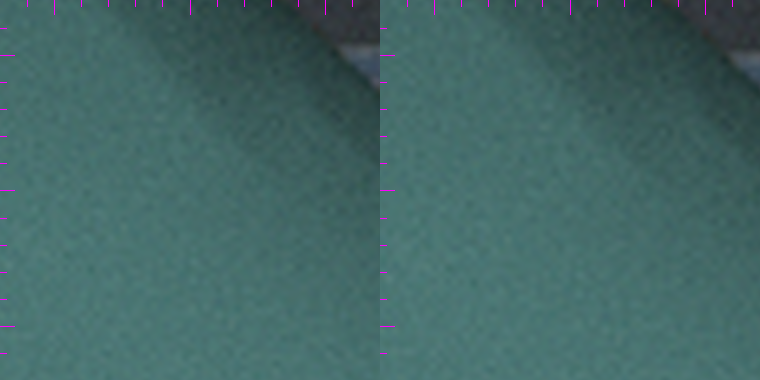

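```bash
python3 -c "
from h import *
plan(.411,-.311,.355,np.radians(-56),9)"
```

```text
rows 9 x -1.160 y 0.190 z -1.298 spin -0.950 (norm 1.74)
```

```bash
python3 -m inch '[{"fingers":0,"x":-1.16,"y":0,"z":-1.3,"spin":-0.95},{"fingers":0,"x":-1.16,"y":0,"z":-1.3,"spin":-0.95},{"fingers":0,"x":-1.16,"y":0,"z":-1.3,"spin":-0.95},{"fingers":0,"x":-1.16,"y":0,"z":-1.3,"spin":-0.95},{"fingers":0,"x":-1.16,"y":0,"z":-1.3,"spin":-0.95},{"fingers":0,"x":-1.16,"y":0,"z":-1.3,"spin":-0.95},{"fingers":0,"x":-1.16,"y":0,"z":-1.3,"spin":-0.95},{"fingers":0,"x":-1.16,"y":0,"z":-1.3,"spin":-0.95},{"fingers":0,"x":-1.16,"y":0,"z":-1.3,"spin":-0.95},{"fingers":0,"x":0,"y":0,"z":0,"spin":0}]'
python3 -c "
from h import *
st()
c=cam('wrist')
raw=save('wrist','l_wrist')
A=ortho(raw,'wrist',.1285,.41,-.31,c=c,half=.05);B=ortho(raw,'wrist',.1025,.41,-.31,c=c,half=.05)
cv2.imwrite('pics/l1.png',np.hstack([A,B]))"
```

```text
clock: 16.2
tcp_pos: [0.4081, -0.3093, 0.3625]
tool_rot: [-1.571, 0.0, -0.979]
contact_force: [0.4, -0.5, -0.2]
opening: 0.0882
16.2 tcp [ 0.4081 -0.3093  0.3625] rot [-1.5709e+00  4.0000e-04 -9.7920e-01] F [ 0.4 -0.5 -0.2] T [-0.06  0.11 -0.  ] open 0.0882 q [-0.697 -0.014  1.995  0.     1.161  0.282]
```

View pics/l_wrist.png

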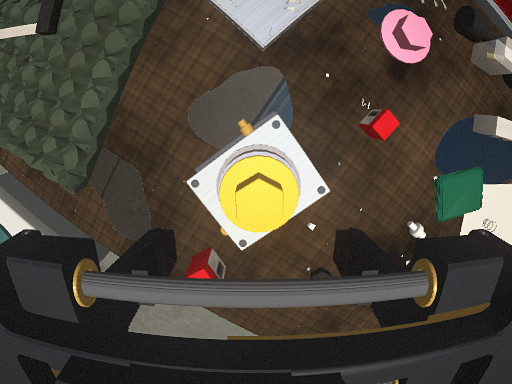

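View pics/l1.png

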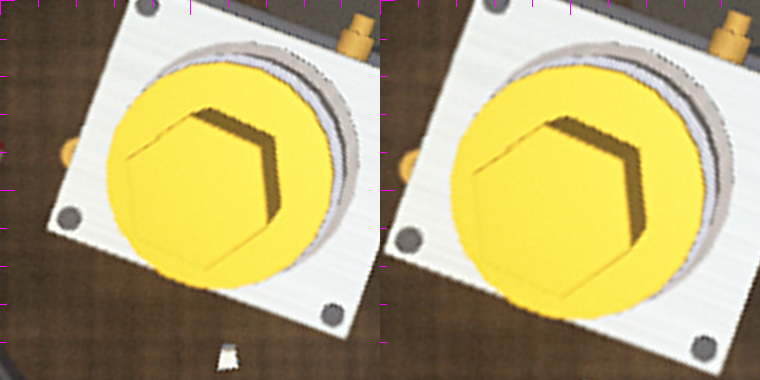

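```bash
python3 -m inch '[{"fingers":0,"x":0.15,"y":1,"z":0.1,"spin":-0.1},{"fingers":0,"x":0.14,"y":1.5,"z":0.1,"spin":-0.1},{"fingers":0,"x":0,"y":1.5,"z":0,"spin":0},{"fingers":0,"x":0,"y":1.5,"z":0,"spin":0},{"fingers":0,"x":0,"y":1.5,"z":0,"spin":0},{"fingers":0,"x":0,"y":1.2,"z":0,"spin":0},{"fingers":0,"x":0,"y":0.8,"z":0,"spin":0},{"fingers":0,"x":0,"y":0,"z":0,"spin":0},{"fingers":0,"x":0,"y":0,"z":0,"spin":0},{"fingers":0,"x":0,"y":0,"z":0,"spin":0}]'
python3 -c "
from h import *
st()
save('wrist','m_wrist')
save('side','m_side',(180,160,280,240),7)"
```

```text
clock: 17.5
tcp_pos: [0.4125, -0.3112, 0.2734]
tool_rot: [-1.57, -0.001, -0.96]
contact_force: [-0.6, 0.5, -0.0]
opening: 0.0879
17.5 tcp [ 0.4125 -0.3112  0.2734] rot [-1.5705e+00 -1.3000e-03 -9.6020e-01] F [-0.6  0.5 -0. ] T [-0.07  0.12  0.01] open 0.0879 q [-0.694  0.088  2.069 -0.     0.984  0.266]
```

View pics/m_wrist.png

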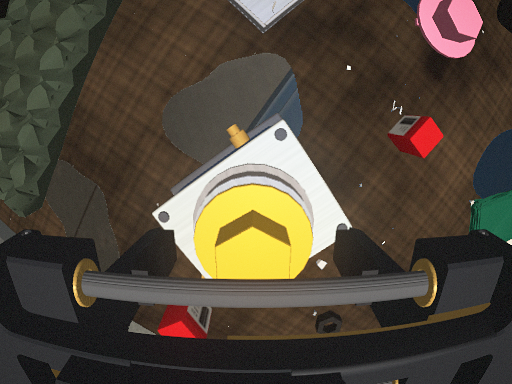

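View pics/m_side.png

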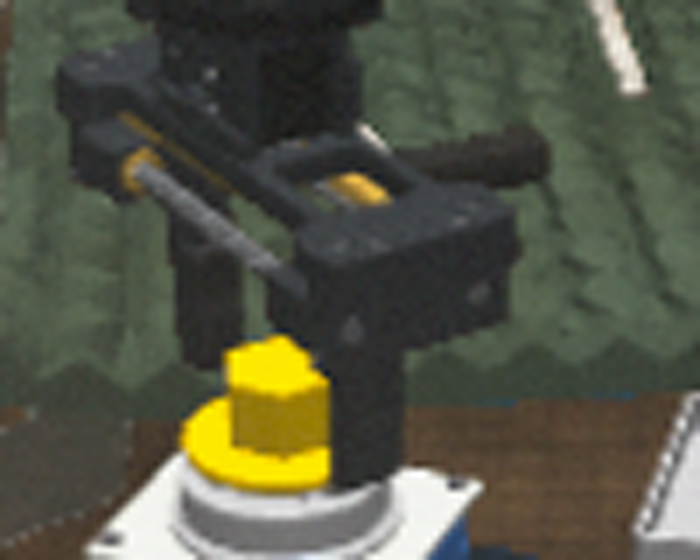

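```bash
python3 -m inch '[{"fingers":0.3,"x":0,"y":0.15,"z":-0.05,"spin":0},{"fingers":0.5,"x":0,"y":0.15,"z":0,"spin":0},{"fingers":1,"x":0,"y":0,"z":0,"spin":0},{"fingers":1,"x":0,"y":0,"z":0,"spin":0},{"fingers":1,"x":0,"y":0,"z":0,"spin":0},{"fingers":1,"x":0,"y":0,"z":0,"spin":0},{"fingers":1,"x":0,"y":0,"z":0,"spin":0},{"fingers":1,"x":0,"y":0,"z":0,"spin":0},{"fingers":1,"x":0,"y":0,"z":0,"spin":0},{"fingers":1,"x":0,"y":0,"z":0,"spin":0}]'
python3 -c "
from h import *
st()"
```

```text
clock: 18.85
tcp_pos: [0.4118, -0.3112, 0.2697]
tool_rot: [-1.571, 0.0, -0.96]
contact_force: [-0.8, 1.4, 1.8]
opening: 0.0358
18.85 tcp [ 0.4118 -0.3112  0.2697] rot [-1.5708e+00  2.0000e-04 -9.6030e-01] F [-0.8  1.4  1.8] T [0.12 0.22 0.02] open 0.0358 q [-0.695  0.092  2.072  0.     0.978  0.265]
```

```bash
python3 -m inch '[{"fingers":1,"x":0,"y":0,"z":0,"spin":0.2},{"fingers":1,"x":0,"y":0,"z":0,"spin":0.2},{"fingers":1,"x":0,"y":0,"z":0,"spin":0.2},{"fingers":1,"x":0,"y":0,"z":0,"spin":0.2},{"fingers":1,"x":0,"y":0,"z":0,"spin":0.2},{"fingers":1,"x":0,"y":0,"z":0,"spin":0.2},{"fingers":1,"x":0,"y":0,"z":0,"spin":0.2},{"fingers":1,"x":0,"y":0,"z":0,"spin":0.2},{"fingers":1,"x":0,"y":0,"z":0,"spin":0},{"fingers":1,"x":0,"y":0,"z":0,"spin":0}]'
python3 -c "
from h import *
st()"
```

```text
clock: 20.1
tcp_pos: [0.4119, -0.3113, 0.2698]
tool_rot: [-1.571, -0.0, -1.1]
contact_force: [-0.3, 0.1, 1.8]
opening: 0.0359
20.1 tcp [ 0.4119 -0.3113  0.2698] rot [-1.5707e+00 -3.0000e-04 -1.0998e+00] F [-0.3  0.1  1.8] T [-0.3   0.19 -0.05] open 0.0359 q [-0.695  0.092  2.072 -0.     0.977  0.404]
```

```bash
python3 -m inch '[{"fingers":1,"x":0,"y":0,"z":0,"spin":0.2},{"fingers":1,"x":0,"y":0,"z":0,"spin":0.2},{"fingers":1,"x":0,"y":0,"z":0,"spin":0.2},{"fingers":1,"x":0,"y":0,"z":0,"spin":0.2},{"fingers":1,"x":0,"y":0,"z":0,"spin":0.2},{"fingers":1,"x":0,"y":0,"z":0,"spin":0.2},{"fingers":1,"x":0,"y":0,"z":0,"spin":0.2},{"fingers":1,"x":0,"y":0,"z":0,"spin":0.2},{"fingers":1,"x":0,"y":0,"z":0,"spin":0.2},{"fingers":1,"x":0,"y":0,"z":0,"spin":0}]'
python3 -c "
from h import *
st()"
```

```text
clock: 21.35
tcp_pos: [0.4119, -0.3112, 0.2698]
tool_rot: [-1.571, 0.0, -1.257]
contact_force: [-0.9, -0.8, 2.9]
opening: 0.0359
21.35 tcp [ 0.4119 -0.3112  0.2698] rot [-1.5707  0.     -1.2573] F [-0.9 -0.8  2.9] T [-0.08  0.19 -0.06] open 0.0359 q [-0.695  0.092  2.072  0.     0.978  0.562]
```

```bash
python3 -m inch '[{"fingers":1,"x":0,"y":0,"z":0,"spin":0.2},{"fingers":1,"x":0,"y":0,"z":0,"spin":0.2},{"fingers":1,"x":0,"y":0,"z":0,"spin":0.2},{"fingers":1,"x":0,"y":0,"z":0,"spin":0.2},{"fingers":1,"x":0,"y":0,"z":0,"spin":0.2},{"fingers":1,"x":0,"y":0,"z":0,"spin":0.2},{"fingers":1,"x":0,"y":0,"z":0,"spin":0.2},{"fingers":1,"x":0,"y":0,"z":0,"spin":0.2},{"fingers":1,"x":0,"y":0,"z":0,"spin":0.2},{"fingers":1,"x":0,"y":0,"z":0,"spin":0}]'
python3 -c "
from h import *
st()"
```

```text
clock: 22.6
tcp_pos: [0.4119, -0.3112, 0.2697]
tool_rot: [-1.571, -0.0, -1.414]
contact_force: [-0.3, -0.3, 3.2]
opening: 0.0356
22.6 tcp [ 0.4119 -0.3112  0.2697] rot [-1.5708e+00 -1.0000e-04 -1.4143e+00] F [-0.3 -0.3  3.2] T [-0.08  0.22  0.01] open 0.0356 q [-0.695  0.092  2.072 -0.     0.978  0.719]
```

```bash
python3 -m inch '[{"fingers":1,"x":0,"y":0,"z":0,"spin":0.2},{"fingers":1,"x":0,"y":0,"z":0,"spin":0.2},{"fingers":1,"x":0,"y":0,"z":0,"spin":0.2},{"fingers":1,"x":0,"y":0,"z":0,"spin":0.2},{"fingers":1,"x":0,"y":0,"z":0,"spin":0.2},{"fingers":1,"x":0,"y":0,"z":0,"spin":0.2},{"fingers":1,"x":0,"y":0,"z":0,"spin":0.2},{"fingers":1,"x":0,"y":0,"z":0,"spin":0.2},{"fingers":1,"x":0,"y":0,"z":0,"spin":0.2},{"fingers":1,"x":0,"y":0,"z":0,"spin":0}]'
python3 -c "
from h import *
st()"
```

```text
clock: 23.85
tcp_pos: [0.4119, -0.3112, 0.2697]
tool_rot: [-1.571, -0.0, -1.571]
contact_force: [-0.3, 1.0, 4.4]
opening: 0.0356
23.85 tcp [ 0.4119 -0.3112  0.2697] rot [-1.5707 -0.     -1.5713] F [-0.3  1.   4.4] T [-0.11  0.22 -0.09] open 0.0356 q [-0.695  0.092  2.072  0.     0.978  0.876]
```

```bash
python3 -m inch '[{"fingers":1,"x":0,"y":0,"z":0,"spin":0.2},{"fingers":1,"x":0,"y":0,"z":0,"spin":0.2},{"fingers":1,"x":0,"y":0,"z":0,"spin":0.2},{"fingers":1,"x":0,"y":0,"z":0,"spin":0.2},{"fingers":1,"x":0,"y":0,"z":0,"spin":0.2},{"fingers":1,"x":0,"y":0,"z":0,"spin":0.2},{"fingers":1,"x":0,"y":0,"z":0,"spin":0.2},{"fingers":1,"x":0,"y":0,"z":0,"spin":0},{"fingers":1,"x":0,"y":0,"z":0,"spin":0},{"fingers":1,"x":0,"y":0,"z":0,"spin":0}]'
python3 -c "
from h import *
st()
save('side','n_side',(180,160,280,240),7)"
```

```text
clock: 25.1
tcp_pos: [0.4118, -0.3112, 0.2697]
tool_rot: [-1.571, -0.0, -1.693]
contact_force: [-0.6, 1.1, 5.3]
opening: 0.0363
25.1 tcp [ 0.4118 -0.3112  0.2697] rot [-1.5712e+00 -1.0000e-04 -1.6931e+00] F [-0.6  1.1  5.3] T [0.07 0.33 1.14] open 0.0363 q [-0.695  0.092  2.072 -0.     0.978  0.998]
```

View pics/n_side.png

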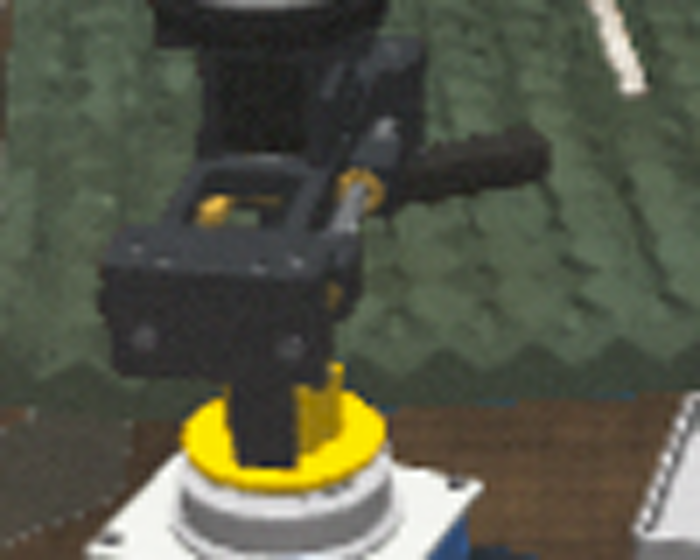

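```bash
python3 -m inch '[{"fingers":1,"x":0,"y":0,"z":0,"spin":-0.3},{"fingers":1,"x":0,"y":0,"z":0,"spin":-0.3},{"fingers":1,"x":0,"y":0.1,"z":0,"spin":0},{"fingers":1,"x":0,"y":0.1,"z":0,"spin":0},{"fingers":1,"x":0,"y":0.1,"z":0,"spin":0},{"fingers":1,"x":0,"y":0.1,"z":0,"spin":0},{"fingers":1,"x":0,"y":0.1,"z":0,"spin":0},{"fingers":1,"x":0,"y":0,"z":0,"spin":0},{"fingers":1,"x":0,"y":0,"z":0,"spin":0},{"fingers":1,"x":0,"y":0,"z":0,"spin":0}]'
python3 -c "
from h import *
st()"
```

```text
clock: 26.4
tcp_pos: [0.4119, -0.3114, 0.2656]
tool_rot: [-1.57, 0.0, -1.643]
contact_force: [-1.9, 1.5, 9.4]
opening: 0.0359
26.4 tcp [ 0.4119 -0.3114  0.2656] rot [-1.5702e+00  4.0000e-04 -1.6432e+00] F [-1.9  1.5  9.4] T [0.28 0.61 0.08] open 0.0359 q [-6.960e-01  9.700e-02  2.075e+00  1.000e-03  9.690e-01  9.470e-01]
```

```bash
python3 -m inch '[{"fingers":1,"x":0,"y":0.1,"z":0,"spin":0},{"fingers":1,"x":0,"y":0.1,"z":0,"spin":0},{"fingers":1,"x":0,"y":0.1,"z":0,"spin":0},{"fingers":1,"x":0,"y":0.1,"z":0,"spin":0},{"fingers":1,"x":0,"y":0,"z":0,"spin":0},{"fingers":1,"x":0,"y":0,"z":0,"spin":0},{"fingers":1,"x":0,"y":0,"z":0,"spin":0},{"fingers":1,"x":0,"y":0,"z":0,"spin":0},{"fingers":1,"x":0,"y":0,"z":0,"spin":0},{"fingers":1,"x":0,"y":0,"z":0,"spin":0}]'
python3 -c "
from h import *
st()"
```

```text
clock: 27.65
tcp_pos: [0.412, -0.3114, 0.2624]
tool_rot: [-1.57, 0.0, -1.643]
contact_force: [-3.3, 3.4, 16.5]
opening: 0.0357
27.65 tcp [ 0.412  -0.3114  0.2624] rot [-1.5701e+00  4.0000e-04 -1.6434e+00] F [-3.3  3.4 16.5] T [0.43 0.89 0.05] open 0.0357 q [-6.960e-01  1.010e-01  2.077e+00  1.000e-03  9.630e-01  9.470e-01]
```

```bash
python3 -m inch '[{"fingers":1,"x":0,"y":-0.12,"z":0,"spin":0},{"fingers":1,"x":0,"y":0,"z":0,"spin":0},{"fingers":1,"x":0,"y":0,"z":0,"spin":0.2},{"fingers":1,"x":0,"y":0,"z":0,"spin":0.2},{"fingers":1,"x":0,"y":0,"z":0,"spin":0.2},{"fingers":1,"x":0,"y":0,"z":0,"spin":0.2},{"fingers":1,"x":0,"y":0,"z":0,"spin":0.2},{"fingers":1,"x":0,"y":0,"z":0,"spin":0.2},{"fingers":1,"x":0,"y":0,"z":0,"spin":0},{"fingers":1,"x":0,"y":0,"z":0,"spin":0}]'
python3 -c "
from h import *
st()"
```

```text
clock: 28.9
tcp_pos: [0.4124, -0.3118, 0.2635]
tool_rot: [-1.569, -0.001, -1.748]
contact_force: [-2.3, 0.6, 11.7]
opening: 0.036
28.9 tcp [ 0.4124 -0.3118  0.2635] rot [-1.5686e+00 -6.0000e-04 -1.7481e+00] F [-2.3  0.6 11.7] T [0.19 0.48 0.05] open 0.036 q [-6.960e-01  1.000e-01  2.076e+00  1.000e-03  9.630e-01  1.052e+00]
```

```bash
python3 -m inch '[{"fingers":1,"x":0,"y":0.04,"z":0,"spin":0.3},{"fingers":1,"x":0,"y":0,"z":0,"spin":0.3},{"fingers":1,"x":0,"y":0,"z":0,"spin":0.4},{"fingers":1,"x":0,"y":0,"z":0,"spin":0.4},{"fingers":1,"x":0,"y":0,"z":0,"spin":0.4},{"fingers":1,"x":0,"y":0,"z":0,"spin":0.4},{"fingers":1,"x":0,"y":0,"z":0,"spin":0.4},{"fingers":1,"x":0,"y":0,"z":0,"spin":0.4},{"fingers":1,"x":0,"y":0,"z":0,"spin":0},{"fingers":1,"x":0,"y":0,"z":0,"spin":0}]'
python3 -c "
from h import *
st()"
```

```text
clock: 30.15
tcp_pos: [0.4127, -0.3121, 0.2635]
tool_rot: [-1.567, -0.0, -2.01]
contact_force: [-1.7, 0.2, 11.6]
opening: 0.0358
30.15 tcp [ 0.4127 -0.3121  0.2635] rot [-1.5670e+00 -5.0000e-04 -2.0099e+00] F [-1.7  0.2 11.6] T [0.03 0.36 0.06] open 0.0358 q [-6.960e-01  1.010e-01  2.076e+00  1.000e-03  9.610e-01  1.314e+00]
```

Past the catch, with no resisting torque. About 16.6° left to the slots.

```bash
python3 -m inch '[{"fingers":1,"x":0,"y":0,"z":0,"spin":0.4},{"fingers":1,"x":0,"y":0,"z":0,"spin":0.4},{"fingers":1,"x":0,"y":0,"z":0,"spin":0.4},{"fingers":1,"x":0,"y":0,"z":0,"spin":0.4},{"fingers":1,"x":0,"y":0,"z":0,"spin":0.4},{"fingers":1,"x":0,"y":0,"z":0,"spin":0.4},{"fingers":1,"x":0,"y":0,"z":0,"spin":0.4},{"fingers":1,"x":0,"y":0,"z":0,"spin":0.4},{"fingers":1,"x":0,"y":0,"z":0,"spin":0.1},{"fingers":1,"x":0,"y":0,"z":0,"spin":0}]'
python3 -c "
from h import *
st()"
```

```text
clock: 31.4
tcp_pos: [0.4127, -0.3121, 0.2635]
tool_rot: [-1.567, 0.001, -2.298]
contact_force: [-0.8, 0.3, 11.7]
opening: 0.0357
31.4 tcp [ 0.4127 -0.3121  0.2635] rot [-1.5671e+00  6.0000e-04 -2.2978e+00] F [-0.8  0.3 11.7] T [0.1  0.4  0.04] open 0.0357 q [-6.960e-01  1.010e-01  2.076e+00  1.000e-03  9.610e-01  1.602e+00]
```

```bash
python3 -m inch '[{"fingers":1,"x":0,"y":-0.2,"z":0,"spin":0},{"fingers":1,"x":0,"y":-0.2,"z":0,"spin":0},{"fingers":1,"x":0,"y":-0.2,"z":0,"spin":0},{"fingers":1,"x":0,"y":-0.2,"z":0,"spin":0},{"fingers":1,"x":0,"y":-0.1,"z":0,"spin":0},{"fingers":1,"x":0,"y":-0.1,"z":0,"spin":0},{"fingers":1,"x":0,"y":0,"z":0,"spin":0},{"fingers":1,"x":0,"y":0,"z":0,"spin":0},{"fingers":1,"x":0,"y":0,"z":0,"spin":0},{"fingers":1,"x":0,"y":0,"z":0,"spin":0}]'
python3 -c "
from h import *
st()"
```

```text
clock: 32.65
tcp_pos: [0.4119, -0.3113, 0.2715]
tool_rot: [-1.571, 0.0, -2.295]
contact_force: [2.7, -1.8, 3.7]
opening: 0.036
32.65 tcp [ 0.4119 -0.3113  0.2715] rot [-1.5706e+00  1.0000e-04 -2.2955e+00] F [ 2.7 -1.8  3.7] T [-0.31 -0.27 -0.01] open 0.036 q [-0.695  0.09   2.071  0.     0.981  1.6  ]
```

```bash
python3 -m inch '[{"fingers":1,"x":0,"y":-0.2,"z":0,"spin":0},{"fingers":1,"x":0,"y":-0.2,"z":0,"spin":0},{"fingers":1,"x":0,"y":-0.2,"z":0,"spin":0},{"fingers":1,"x":0,"y":-0.2,"z":0,"spin":0},{"fingers":1,"x":0,"y":0,"z":0,"spin":0},{"fingers":1,"x":0,"y":0,"z":0,"spin":0},{"fingers":1,"x":0,"y":0,"z":0,"spin":0},{"fingers":1,"x":0,"y":0,"z":0,"spin":0},{"fingers":1,"x":0,"y":0,"z":0,"spin":0},{"fingers":1,"x":0,"y":0,"z":0,"spin":0}]'
python3 -c "
from h import *
st()
save('side','o_side',(180,160,280,240),7)"
```

```text
clock: 33.9
tcp_pos: [0.4119, -0.3112, 0.2795]
tool_rot: [-1.571, -0.0, -2.295]
contact_force: [-0.0, -0.1, -0.5]
opening: 0.0361
33.9 tcp [ 0.4119 -0.3112  0.2795] rot [-1.5708 -0.     -2.2954] F [-0.  -0.1 -0.5] T [0.02 0.19 0.01] open 0.0361 q [-0.695  0.08   2.065 -0.     0.997  1.6  ]
```

View pics/o_side.png

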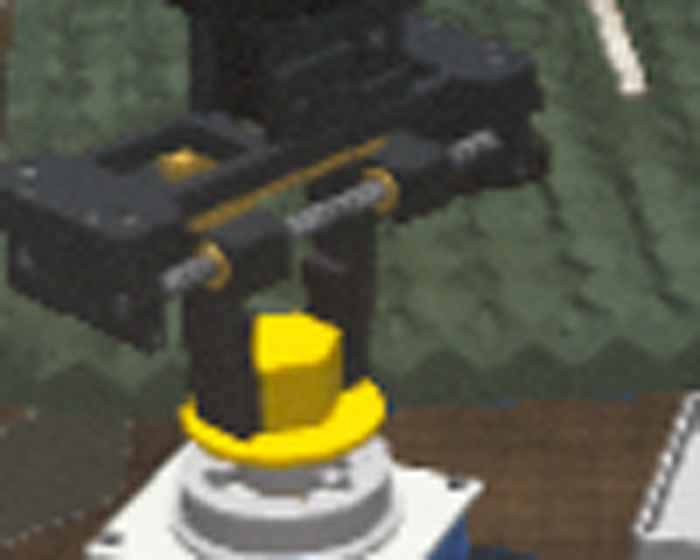

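```bash
python3 - <<'E'
from h import *
arm.get_image("top")
d=arm.outline_of("tray_in","top")
c=cam("top")
for q in d[:2]:
    m=q["region"].astype(np.uint8);cs,_=cv2.findContours(m,cv2.RETR_EXTERNAL,cv2.CHAIN_APPROX_NONE)
    k=max(cs,key=cv2.contourArea)[:,0]
    for z in(.0,.02):
        P=np.array([ray("top",u,v,z,c)[:2] for u,v in k],np.float32)*1000
        print(q["confidence"],z,cv2.minAreaRect(P))
plan(.60,-.19,.40,-2.295,6)
E
```

```text
0.83 0.0 ((604.3626098632812, -195.12493896484375), (112.84701538085938, 126.93498229980469), 78.02217864990234)
0.83 0.02 ((598.8817138671875, -194.76206970214844), (110.51164245605469, 124.30809020996094), 78.0221939086914)
rows 6 x -3.591 y -2.008 z 1.009 spin -0.001 (norm 3.73)
```

```bash
python3 -m inch '[{"fingers":1,"x":0,"y":-0.5,"z":0,"spin":0},{"fingers":1,"x":0,"y":-1,"z":0,"spin":0},{"fingers":1,"x":0,"y":-1.5,"z":0,"spin":0},{"fingers":1,"x":0,"y":-2,"z":0,"spin":0},{"fingers":1,"x":0,"y":-2,"z":0,"spin":0},{"fingers":1,"x":0,"y":-2,"z":0,"spin":0},{"fingers":1,"x":0,"y":-1,"z":0,"spin":0},{"fingers":1,"x":0,"y":0,"z":0,"spin":0},{"fingers":1,"x":0,"y":0,"z":0,"spin":0},{"fingers":1,"x":0,"y":0,"z":0,"spin":0}]'; python3 -c "
from h import *
st()
plan(.60,-.19,.38,-2.295,8)
save('side','p_side',(130,90,350,290),3.5)"
```

```text
clock: 35.3
tcp_pos: [0.4116, -0.311, 0.3785]
tool_rot: [-1.573, -0.0, -2.295]
contact_force: [0.1, 0.6, -1.4]
opening: 0.0358
35.3 tcp [ 0.4116 -0.311   0.3785] rot [-1.5727 -0.     -2.2954] F [ 0.1  0.6 -1.4] T [ 0.05  0.16 -0.  ] open 0.0358 q [-0.695 -0.019  1.969  0.     1.193  1.6  ]
rows 8 x -2.694 y -0.019 z 0.761 spin -0.001 (norm 2.80)
```

View pics/p_side.png

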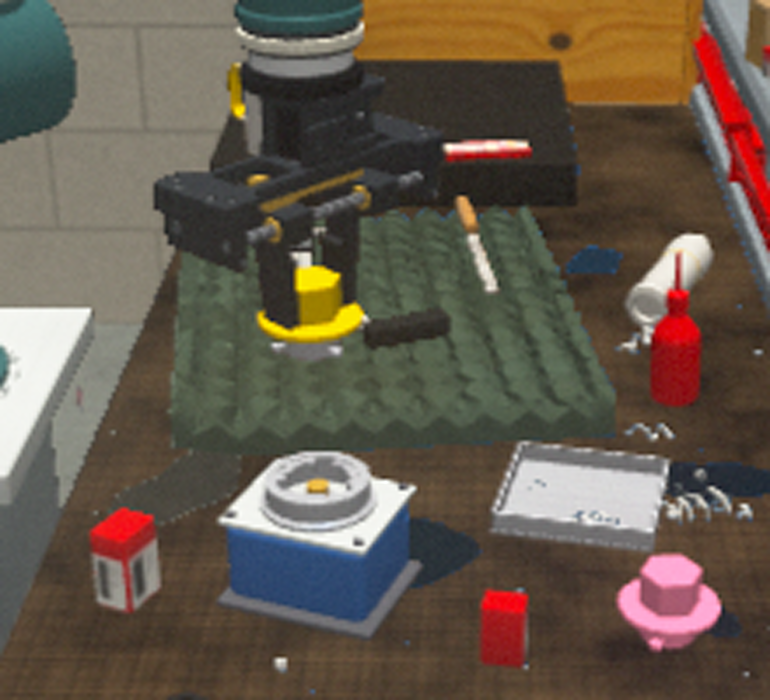

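```bash
python3 -m inch '[{"fingers":1,"x":-2.7,"y":0,"z":0.77,"spin":0},{"fingers":1,"x":-2.7,"y":0,"z":0.77,"spin":0},{"fingers":1,"x":-2.7,"y":0,"z":0.77,"spin":0},{"fingers":1,"x":-2.7,"y":0,"z":0.77,"spin":0},{"fingers":1,"x":-2.7,"y":0,"z":0.77,"spin":0},{"fingers":1,"x":-2.7,"y":0,"z":0.77,"spin":0},{"fingers":1,"x":-2.7,"y":0,"z":0.77,"spin":0},{"fingers":1,"x":-2.7,"y":0,"z":0.77,"spin":0},{"fingers":1,"x":0,"y":3,"z":0,"spin":0},{"fingers":1,"x":0,"y":3,"z":0,"spin":0}]'; python3 -c "
from h import *
st()
save('side','q_side',(200,120,370,290),4)"
```

```text
clock: 36.6
tcp_pos: [0.6016, -0.1899, 0.3185]
tool_rot: [-1.571, -0.0, -2.294]
contact_force: [0.4, 0.3, -1.6]
opening: 0.0358
36.6 tcp [ 0.6016 -0.1899  0.3185] rot [-1.5707 -0.     -2.2945] F [ 0.4  0.3 -1.6] T [0.04 0.13 0.02] open 0.0358 q [-0.345  0.247  1.79  -0.     1.105  1.949]
```

View pics/q_side.png

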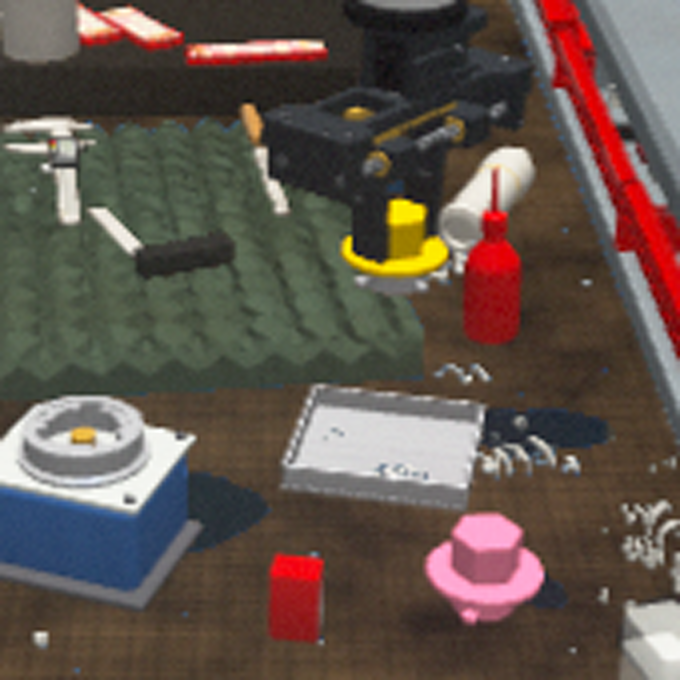

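```bash
python3 -m inch '[{"fingers":1,"x":0,"y":2.5,"z":0,"spin":0},{"fingers":1,"x":0,"y":2.5,"z":0,"spin":0},{"fingers":1,"x":0,"y":2.5,"z":0,"spin":0},{"fingers":1,"x":0,"y":2,"z":0,"spin":0},{"fingers":1,"x":0,"y":1.4,"z":0,"spin":0},{"fingers":1,"x":0,"y":0.8,"z":0,"spin":0},{"fingers":1,"x":0,"y":0.3,"z":0,"spin":0},{"fingers":1,"x":0,"y":0,"z":0,"spin":0},{"fingers":1,"x":0,"y":0,"z":0,"spin":0},{"fingers":1,"x":0,"y":0,"z":0,"spin":0}]'; python3 -c "
from h import *
st()
save('side','r_side',(240,160,340,260),6)"
```

```text
clock: 37.9
tcp_pos: [0.6014, -0.1904, 0.2002]
tool_rot: [-1.57, 0.0, -2.295]
contact_force: [-1.0, 1.1, -0.9]
opening: 0.0357
37.9 tcp [ 0.6014 -0.1904  0.2002] rot [-1.5698e+00  4.0000e-04 -2.2953e+00] F [-1.   1.1 -0.9] T [ 0.02  0.14 -0.  ] open 0.0357 q [-0.346  0.376  1.867 -0.     0.898  1.949]
```

View pics/r_side.png

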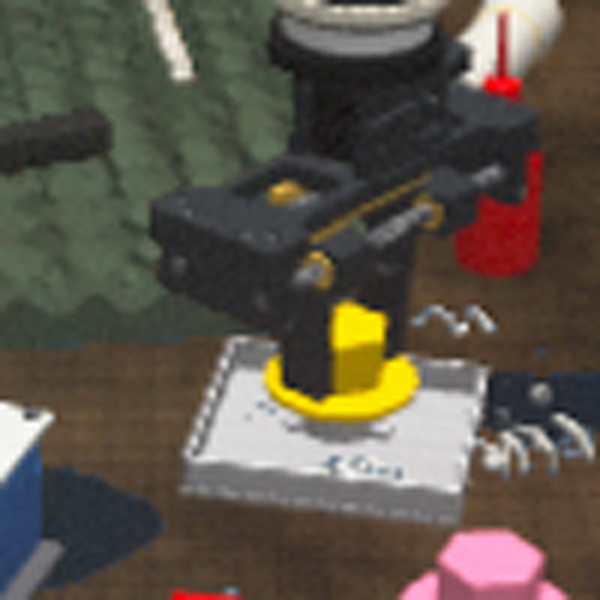

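```bash
python3 -m inch '[{"fingers":1,"x":0,"y":0.2,"z":0,"spin":0},{"fingers":1,"x":0,"y":0.2,"z":0,"spin":0},{"fingers":1,"x":0,"y":0.1,"z":0,"spin":0},{"fingers":1,"x":0,"y":0.1,"z":0,"spin":0},{"fingers":1,"x":0,"y":0,"z":0,"spin":0},{"fingers":1,"x":0,"y":0,"z":0,"spin":0},{"fingers":1,"x":0,"y":0,"z":0,"spin":0},{"fingers":1,"x":0,"y":0,"z":0,"spin":0},{"fingers":1,"x":0,"y":0,"z":0,"spin":0},{"fingers":1,"x":0,"y":0,"z":0,"spin":0}]'
```

```text
clock: 39.2
tcp_pos: [0.6011, -0.1903, 0.1943]
tool_rot: [-1.571, -0.0, -2.295]
contact_force: [-2.0, 1.2, 5.5]
opening: 0.0358
```

```bash
python3 -m inch '[{"fingers":0.5,"x":0,"y":-0.03,"z":0,"spin":0},{"fingers":0.4,"x":0,"y":0,"z":0,"spin":0},{"fingers":0.2,"x":0,"y":0,"z":0,"spin":0},{"fingers":0,"x":0,"y":0,"z":0,"spin":0},{"fingers":0,"x":0,"y":0,"z":0,"spin":0},{"fingers":0,"x":0,"y":-1,"z":0,"spin":0},{"fingers":0,"x":0,"y":-3,"z":0,"spin":0},{"fingers":0,"x":0,"y":-5,"z":0,"spin":0},{"fingers":0,"x":0,"y":-5,"z":0,"spin":0},{"fingers":0,"x":0,"y":-5,"z":0,"spin":0}]'; python3 -c "
from h import *
st()
save('side','s_side',(200,120,370,290),4);save('wrist','s_wrist')"
```

```text
clock: 40.45
tcp_pos: [0.6009, -0.1902, 0.3863]
tool_rot: [-1.57, 0.0, -2.295]
contact_force: [0.7, -0.1, -0.2]
opening: 0.0879
40.45 tcp [ 0.6009 -0.1902  0.3863] rot [-1.5699e+00  3.0000e-04 -2.2953e+00] F [ 0.7 -0.1 -0.2] T [ 0.03  0.15 -0.04] open 0.0879 q [-0.346  0.192  1.726 -0.     1.223  1.949]
```

View pics/s_side.png

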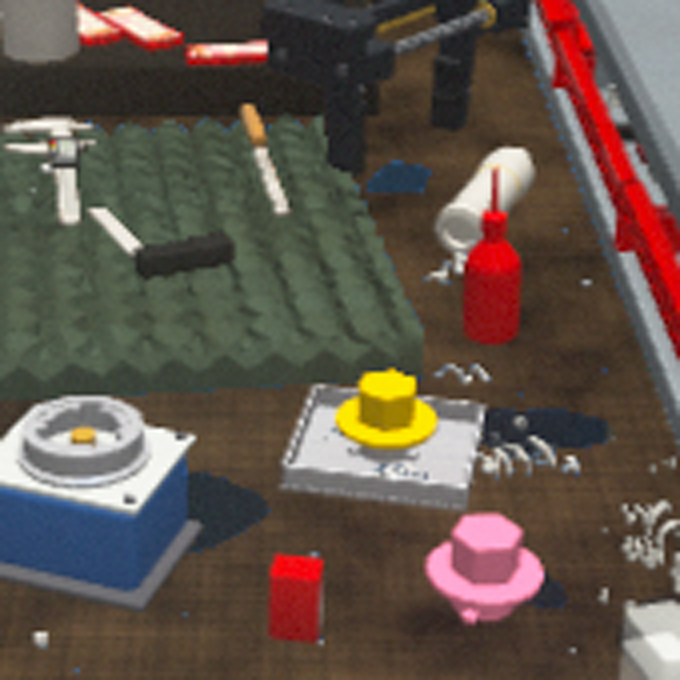

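View pics/s_wrist.png

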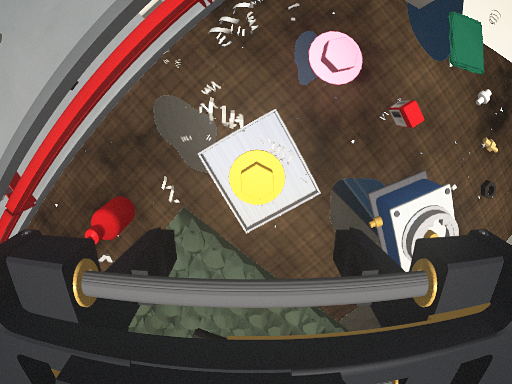

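The cap stands upright near the middle of the tray, at wrist (258,178). The pack stands upright at side crop (297,598), and the oil bottle is still upright. The gripper is clear of everything.

```bash
python3 -c "
from workcell import arm
print(arm.job_done())"
```

```text
the job is handed in; nothing more can be done
None
```

The cap is off the tank and standing right way up near the middle of the steel tray. The job was handed in at about 40.5 s of the 72 s allowed.

- **Pack:** I took the small red pack off the yellow cap and stood it upright on the bench at about x = 0.54, y = -0.39.
- **Finding the catch:** Turning the cap clockwise without pushing, I felt the catch after about 40°, with the moment rising to 1.1 N m.
- **Push and twist:** I pushed the cap down against its spring and turned it about 37° further at a steady 11.6 N or so. It came free and lifted off with no resistance.
- **Final checks:** The last pictures show pack and cap upright, the oil bottle still standing and the gripper clear and touching nothing.

**One deviation:** while pushing down, the force briefly read 16.5 N. That is above the 15 N at which the cap's flange meets the bezel, so it may have touched the bezel lightly. It was well under the 40 N limit, and I backed off before twisting.

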